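# Lay two children's breakfast trays

## Task

Make up two breakfast trays: the milk bottle and the jam jar belong on the blue tray, the orange-juice bottle and the green apple on the green tray. On each tray stand the drink in the well with the cork pad and the food in the well with the white pad, upright and flat on the well's floor, setting each thing down rather than dropping it. Leave the chocolate milk, the honey, the cereal bowl and the mug where they are.

Things in the scene. Friction and masses are not known exactly. Their poses are not given: they have to be found in the camera images.
- blue_tray: Pale blue tray fixed to the table, 96 mm (its x) by 187 mm (its y), floor 5 mm thick; rim and middle divider 5 mm wide, 12 mm high, make two square wells of 86 mm, centred 45.5 mm either side of the origin: towards +y with a cork pad (drink), towards -y with a white pad (food); pads 62 mm square, flush, mid-well. Origin: centre of underside, z up. May stand either way round.
- green_tray: Leaf-green tray fixed to the table, 96 mm (its x) by 187 mm (its y), floor 5 mm thick; rim and middle divider 5 mm wide, 12 mm high, make two square wells of 86 mm, centred 45.5 mm either side of the origin: towards +y with a cork pad (drink), towards -y with a white pad (food); pads 62 mm square, flush, mid-well. Origin: centre of underside, z up. May stand either way round.
- milk: Milk bottle: cream-white with a blue cap, 100 mm tall: straight round body 52 mm across up to 66 mm height, then tapering shoulder, and a round cap 36 mm across from 86 to 100 mm height. Origin: centre of the underside, z up along the bottle. About 0.12 to 0.24 kg. Stands upright on the table.
- juice: Orange-juice bottle: orange with an orange cap, 100 mm tall: straight round body 52 mm across up to 66 mm height, then tapering shoulder, and a round cap 36 mm across from 86 to 100 mm height. Origin: centre of the underside, z up along the bottle. About 0.12 to 0.24 kg. Stands upright on the table.
- chocolate: Chocolate-milk bottle: dark brown with a yellow cap, to be left alone, 100 mm tall: straight round body 52 mm across up to 66 mm height, then tapering shoulder, and a round cap 36 mm across from 86 to 100 mm height. Origin: centre of the underside, z up along the bottle. About 0.12 to 0.24 kg. Stands upright on the table.
- jam: Jam jar: dark red with a bright red lid, 60 mm tall, round: glass body 58 mm across, lid 60 mm across from 46 to 60 mm height. Origin: centre of the underside, z up. About 0.14 to 0.28 kg.
- honey: Honey jar: golden amber with a black lid, to be left alone, 60 mm tall, round: glass body 58 mm across, lid 60 mm across from 46 to 60 mm height. Origin: centre of the underside, z up.
- apple: Small green apple, 56 mm tall (and a short thin stalk), widest at 26 to 34 mm height where it is 60 mm across, on a flat foot 32 mm across; stands stalk up. Origin: centre of the foot, z up. About 0.08 to 0.17 kg.
- bowl: White bowl of cereal, 120 mm across the rim, 45 mm tall, bystander at one side of the work. Origin: centre of the underside.
- mug: Blue mug, 76 mm across, 85 mm tall, with a handle on its +y side, bystander at the other side of the work. Origin: centre of the underside.
There are look-alikes about, which are no part of the job. Of the things that look like the blue_tray, the middle-sized one is meant.

How it is judged:
At the end, for the whole second after the job is handed in: Milk in the blue tray's cork well, jam in its white well, juice in the green tray's cork well, apple in its white well: underside 1 to 9 mm above the table, centred within 19 mm along each side, upright within 0.15 rad, released, at rest (x of milk in the frame of blue_tray between -0.019 and 0.019 m and y of milk in the frame of blue_tray between 0.0265 and 0.0645 m and z of milk in the frame of blue_tray between 0.001 and 0.009 m and angle between each of milk, jam, juice, apple's own z axis and vertical below 0.15 rad and linear speed of each of milk, jam, juice, apple below 0.02 m/s and angular speed of each of milk, jam, juice, apple below 0.3 rad/s and contact force between the fingers and milk below 0.1 N and x of jam in the frame of blue_tray between -0.019 and 0.019 m and y of jam in the frame of blue_tray between -0.0645 and -0.0265 m and z of jam in the frame of blue_tray between 0.001 and 0.009 m and contact force between the fingers and jam below 0.1 N and x of juice in the frame of green_tray between -0.019 and 0.019 m and y of juice in the frame of green_tray between 0.0265 and 0.0645 m and z of juice in the frame of green_tray between 0.001 and 0.009 m and contact force between the fingers and juice below 0.1 N and x of apple in the frame of green_tray between -0.019 and 0.019 m and y of apple in the frame of green_tray between -0.0645 and -0.0265 m and z of apple in the frame of green_tray between 0.001 and 0.009 m and contact force between the fingers and apple below 0.1 N); the robot touches nothing.
It fails at once if the chocolate milk, honey, cereal bowl or mug is moved more than 25 mm from where it stood (distance of any of chocolate, honey, bowl, mug from where it was at the start of the episode above 0.025 m).
It fails at once if the milk, juice, jam or apple is dropped (falls out of the fingers faster than 0.7 m/s, a drop of some 25 mm) ((linear speed of milk above 0.7 m/s and contact force between the fingers and milk below 0.05 N) or (linear speed of jam above 0.7 m/s and contact force between the fingers and jam below 0.05 N) or (linear speed of juice above 0.7 m/s and contact force between the fingers and juice below 0.05 N) or (linear speed of apple above 0.7 m/s and contact force between the fingers and apple below 0.05 N)).
It also fails if it takes over 104 s, if anything falls off the work surface, if the arm or the gripper's body presses on something with over 40 N, if the wrist force passes 120 N, or if a joint passes its speed limit or range.

## Robot

A 7-joint arm with a two-finger parallel gripper is mounted at the origin on the work surface. World frame = base frame: x ahead of the robot, y to its left, z up, the work surface at z = 0. Lengths are in m, angles in rad, forces in N, time in s.
With the tool pointing down it reaches from about 0.425 to 0.875 m from the base axis. Payload 4.7 kg.
Tool frame: the origin (TCP) lies at the very end of the fingers, on their centre line; the grasp point (between the pads) lies 19 mm behind it; z points along the fingers, y is the line along which they close (so a half turn about z gives the same grasp; the last joint's range is limited). The gripper opens to 87 mm and grips with 3 to 60 N. Pads are 19 mm wide; open, the fingers measure 117 mm over their backs; the gripper's body (75 mm by 190 mm) begins 51 mm behind the grasp point.
Start: joints at [-1.243, 0.321, -0.07, 1.45, 0.023, 1.371, -0.057], TCP at [0.201, 0.618, 0.223] pointing down, gripper open.
Joint ranges: [-2.86, 2.86], [-0.3, 2.09], [-1.38, 1.24], [0.06, 2.45], [-1.56, 4.7], [0.09, 2.05], [-2.69, 2.69]. Speed limits (rad/s): [2.57, 2.57, 3.14, 3.14, 3.14, 3.14, 3.14].

## Interface

Orientations are given as a rotation vector (axis times angle).
In Python, from bench import ctrl, vision gives the robot as it stands.
- The arm moves only by the tool jog_arm, never from a script. Its argument "increments" is a list of rows, each an object of numbers: "tx", "ty", "tz": the shift along the tool's x, y, z in mm; "wx", "wy", "wz": the turn, a rotation vector about the tool's x, y, z in rad; "gripper": the opening, from 0 (shut) to 1 (fully open). In form: [{"tx": .., "ty": .., "tz": .., "wx": .., "wy": .., "wz": .., "gripper": ..}, ...]. A call has exactly 5 rows; each row is the pose to reach, as a shift and turn from the pose commanded when the call began, along the tool's axes at that moment; what a row does not reach only later rows make up. A row lasts 1/12 s, in which the tool goes at most 41.7 mm and 7.16 degrees, less where a joint would pass 70% of its speed; a pose out of reach is approached as far as the arm can. A call with a gripper value outside its range is refused whole. The fingers move at their own pace and stop on an object; "grip_force" is the grip in N (left out, the last holds). Time passes only in rows, so rows that repeat a pose let the fingers close, or fill a call up. It gives the time, the measured TCP pose, the force, the opening and the grip force at its end, in the units of the state.
- ctrl.get_state(): the state, without advancing time (a new reading comes with each control period).
- vision.get_image(name): name is "side" or "top" or "wrist"; returns a dict with "color" (400x640x3 uint8, blue, green, red), "fx", "fy", "cx", "cy" (pixels), "extrinsics" (4x4, takes a point from world to camera coordinates). Camera axes: x right, y down, z forward; pixel columns grow to the right and rows downward; lengths in m; the calibration is good to about 2 mm. A picture is of the moment at which its call begins. There is no depth.
- ctrl.close_job(): hands the job in; it is judged then, once.
Trained networks look in the newest picture that a camera, given by its name, has taken for a name from the list of things; names that differ only in an ending like _2 or _b are one class to them, and where a whole thing is asked for, a point or a joint stands for the part that bears it (a point fixed in the world has none). Each returns a list of dicts, best first, with "conf" (0 to 1); they miss things now and then, are a little off and sometimes report something else, mostly with a low value. They report only what shows in the picture. A call takes as long as a camera call. They do not tell look-alikes from the thing itself.
- vision.spot_in(camera, thing): "bbox" ([left, top, right, bottom] in pixels, round what is visible of it).
The state is a dict: "time": time; "joint_positions": joint angles; "qd": joint speeds; "joint_torque": joint torques, N m; "position": TCP position; "tool_rot": TCP orientation; "ft_force": force on the tool from outside, world axes, zero at the start; "torque": the same for the moment, N m; "grip_width": opening from 0.0 (shut) to 1.0 (fully open); "grip_force": force on a finger pad.
Only numpy, scipy, OpenCV 4.12 (cv2) and the standard library are available. Lean on these libraries where they do the work, as an engineer would, in place of code of your own. Each camera call takes 0.05 s, during which the arm holds its last target. There are 200 camera calls.

## Working session

There is one attempt and no reset: what is moved stays moved. The work goes in short steps, Python scripts to look and compute and a tool call to move; the robot and the scene stay as the last step left them, time stands still between calls to the robot, and variables do not carry over. Pictures are saved under pics/ and viewed, at most 14 in all, crops included, and the job is handed in when it is done.

Besides the shell and the picture viewer there is one more tool, called as name([rows], argument=value, ...), one row to a line, values as JSON. jog_arm: Moves the arm, as the interface text tells. Its arguments: {"type":"object","properties":{"increments":{"type":"array"},"grip_force":{"type":"number"}},"required":["increments"]}

```bash
mkdir -p pics; ls; python3 - <<'E'
from bench import ctrl, vision
import cv2,numpy as np
s=ctrl.get_state();print({k:np.round(v,3) for k,v in s.items()})
for n in ("top","side"):
    i=vision.get_image(n);cv2.imwrite(f"pics/{n}0.png",i["color"]);print(n,i["fx"],i["fy"],i["cx"],i["cy"]);print(np.round(i["extrinsics"],4).tolist())
E
```

```text
pics
{'time': np.float64(0.0), 'joint_positions': array([-1.243,  0.322, -0.07 ,  1.452,  0.023,  1.371, -0.057]), 'qd': array([-0.001,  0.001,  0.   ,  0.001, -0.   ,  0.001,  0.   ]), 'joint_torque': array([-0.0000e+00, -4.9129e+01, -4.0400e-01, -3.1252e+01, -6.4000e-02,
        4.4000e-02,  0.0000e+00]), 'position': array([0.201, 0.618, 0.221]), 'tool_rot': array([-4.910e-01, -3.103e+00,  3.000e-03]), 'ft_force': array([-0.36 ,  0.024, -0.234]), 'torque': array([ 0.056, -0.021,  0.003]), 'grip_force': np.float64(0.0), 'grip_width': np.float64(1.0)}
top 363.74631356224586 363.74631356224586 314.4553658174821 202.0725315470415
[[0.026, -0.9994, 0.0206, -0.0113], [-0.9844, -0.0292, -0.1734, 0.5164], [0.1739, -0.0158, -0.9846, 0.8913], [0.0, 0.0, 0.0, 1.0]]
side 386.86232972063686 386.86232972063686 325.7562701527975 200.12779002992187
[[0.9033, -0.429, -0.0101, -0.4587], [-0.2704, -0.5507, -0.7897, 0.1833], [0.3332, 0.716, -0.6134, 0.9372], [0.0, 0.0, 0.0, 1.0]]
```

View pics/top0.png

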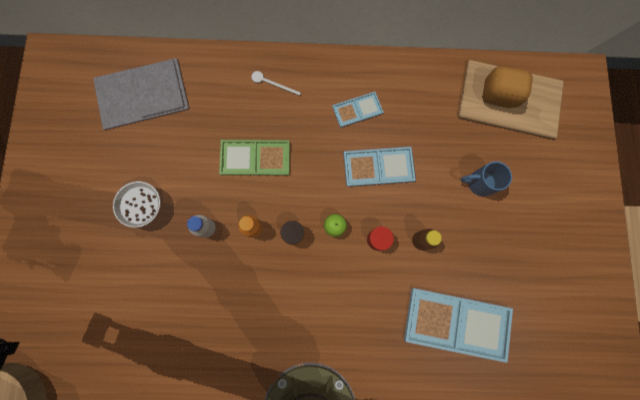

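View pics/side0.png

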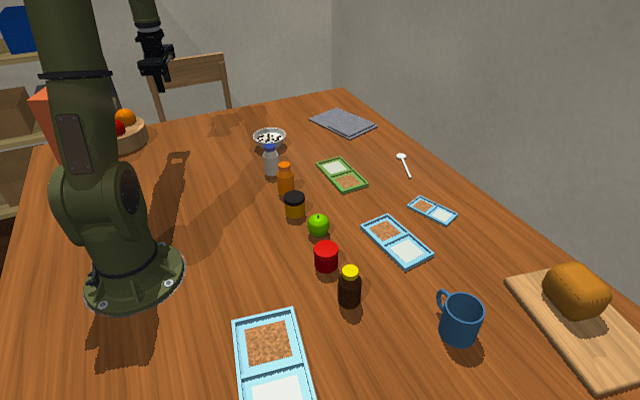

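Blue-tray candidates in the top view are (358,109), which looks smallest, (379,167), which looks middle-sized, and (459,325), which looks largest. The middle one should measure 187 mm, so I'm checking sizes and making an enlarged crop.

```bash
cat > h.py <<'E'
from bench import ctrl, vision
import cv2,numpy as np
from scipy.spatial.transform import Rotation as R
def bp(i,u,v,z):
    E=np.array(i["extrinsics"]);c=-E[:3,:3].T@E[:3,3]
    d=E[:3,:3].T@np.array([(u-i["cx"])/i["fx"],(v-i["cy"])/i["fy"],1]);return c+d*(z-c[2])/d[2]
def proj(i,p):
    q=np.array(i["extrinsics"])@np.append(p,1);return i["fx"]*q[0]/q[2]+i["cx"],i["fy"]*q[1]/q[2]+i["cy"]
def blobs(img,lo,hi,mn=60):
    m=cv2.inRange(cv2.cvtColor(img,cv2.COLOR_BGR2HSV),lo,hi)
    cs,_=cv2.findContours(m,cv2.RETR_EXTERNAL,cv2.CHAIN_APPROX_NONE)
    return [c for c in cs if cv2.contourArea(c)>mn]
E
python3 - <<'E'
from h import *
i=vision.get_image("top");c=i["color"]
def tray(nm,lo,hi):
    for k in blobs(c,lo,hi,250):
        w=np.array([bp(i,*p,0.012)[:2] for p in k[:,0]],np.float32)
        r=cv2.minAreaRect(w);
        if min(r[1])<.03: continue
        print(nm,np.round(cv2.minAreaRect(k)[0]),"ctr",np.round(r[0],4),"size",np.round(r[1],3),r[2])
tray("blue",(85,50,120),(105,255,255)); tray("green",(40,80,60),(75,255,255))
for n,z in dict(milk=.05,juice=.05,chocolate=.05,jam=.03,honey=.03,apple=.03,bowl=.045,mug=.085).items():
    for d in vision.spot_in("top",n)[:2]:
        b=d["bbox"];print(n,round(d["conf"],2),np.round(b),np.round(bp(i,(b[0]+b[2])/2,(b[1]+b[3])/2,z)[:2],3))
for nm,lo,hi,z in [("bluecap",(108,120,120),(125,255,255),.1),("orangecap",(8,150,100),(18,255,255),.1),("red",(0,180,60),(5,255,255),.06),("green",(36,100,60),(60,255,255),.03),("yellow",(22,150,120),(34,255,255),.1)]:
    for k in blobs(c,lo,hi,40):
        (u,v),r=cv2.minEnclosingCircle(k);
        if r<20: print(nm,round(u),round(v),round(r,1),np.round(bp(i,u,v,z)[:2],4))
cv2.imwrite("pics/crop1.png",cv2.resize(c[80:260,170:520],None,fx=2.2,fy=2.2,interpolation=cv2.INTER_CUBIC))
E
```

```text
blue [459. 325.] ctr [ 0.2185 -0.3721] size [0.259 0.129] 80.18618774414062
blue [379. 166.] ctr [ 0.6274 -0.1706] size [0.094 0.186] 5.965123176574707
blue [357. 109.] ctr [ 0.7906 -0.1107] size [0.064 0.127] 20.626535415649414
green [335. 224.] ctr [ 0.464  -0.0534] size [0.051 0.048] 1.177278995513916
green [254. 157.] ctr [0.6415 0.1693] size [0.095 0.185] 1.0028804540634155
milk 0.59 [189. 218. 215. 239.] [0.44  0.284]
juice 0.67 [236. 216. 263. 239.] [0.446 0.165]
juice 0.29 [283. 223. 304. 245.] [0.432 0.055]
chocolate 0.81 [411. 230. 439. 251.] [ 0.426 -0.279]
jam 0.68 [368. 226. 394. 250.] [ 0.429 -0.172]
honey 0.67 [282. 221. 301. 245.] [0.437 0.059]
apple 0.66 [323. 212. 348. 235.] [ 0.465 -0.053]
bowl 0.83 [113. 183. 159. 224.] [0.499 0.457]
mug 0.92 [462. 161. 511. 194.] [ 0.585 -0.428]
mug 0.5 [237. 219. 262. 237.] [0.441 0.16 ]
bluecap 194 223 7.0 [0.4482 0.289 ]
orangecap 110 334 9.3 [0.1907 0.455 ]
orangecap 306 188 18.9 [0.541  0.0267]
orangecap 202 44 12.8 [0.917  0.3064]
red 380 238 12.7 [ 0.4264 -0.1641]
green 335 225 10.9 [ 0.4616 -0.0511]
yellow 434 238 7.8 [ 0.4291 -0.2836]
```

View pics/crop1.png

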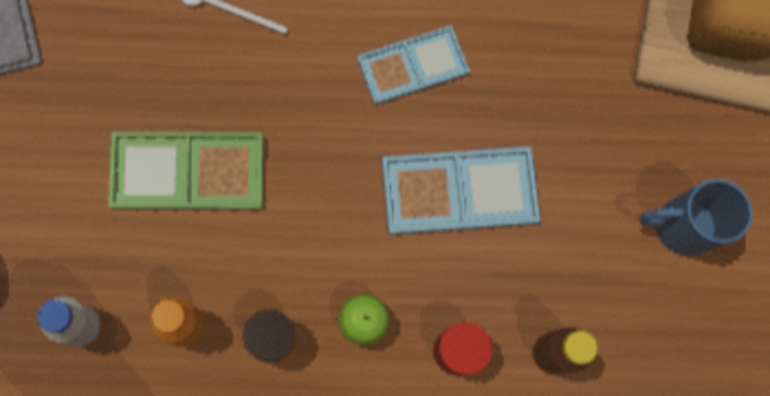

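The middle tray at (379,167) measures 94 x 186 mm, so it is the right blue tray: cork pad towards +y, yaw about +6°. The green tray's cork pad is on its right, so its yaw is about 181°. Next I'll triangulate the objects with both cameras and plan the first move.

```bash
cat >> h.py <<'E'
def plan(x,y,z,yaw=0):
    """shift (mm) and turn, tool axes, to TCP x,y,z with closing axis at yaw from world x"""
    s=ctrl.get_state();r=R.from_rotvec(s["tool_rot"])
    Y=np.array([np.cos(yaw),np.sin(yaw),0]);Z=np.array([0,0,-1.]);T=R.from_matrix(np.c_[np.cross(Y,Z),Y,Z])
    d=r.inv().apply(np.array([x,y,z])-s["position"])*1000
    print("t",round(s["time"],2),"pos",np.round(s["position"],4),"shift",np.round(d,1),"turn",np.round((r.inv()*T).as_rotvec(),3),"gw",round(float(s["grip_width"]),3),"F",np.round(s["ft_force"],1))
E
python3 - <<'E'
from h import *
t=vision.get_image("top");s=vision.get_image("side")
def ray(i,u,v):
    E=np.array(i["extrinsics"]);return -E[:3,:3].T@E[:3,3], (lambda d:d/np.linalg.norm(d))(E[:3,:3].T@np.array([(u-i["cx"])/i["fx"],(v-i["cy"])/i["fy"],1]))
for n in ("milk","juice","honey","apple","jam","chocolate"):
    A=np.zeros((3,3));b=np.zeros(3);L=[]
    for c,i in (("top",t),("side",s)):
        q=vision.spot_in(c,n)
        if not q: L.append(None);continue
        B=q[0]["bbox"];L.append([round(float(v)) for v in B])
        c0,d=ray(i,(B[0]+B[2])/2,(B[1]+B[3])/2);P=np.eye(3)-np.outer(d,d);A+=P;b+=P@c0
    print(n,L,np.round(np.linalg.lstsq(A,b,rcond=None)[0],3))
plan(.446,.287,.2)
E
```

```text
milk [[188, 218, 214, 237], [260, 145, 279, 176]] [0.442 0.288 0.042]
juice [[236, 220, 259, 240], [275, 164, 296, 193]] [0.446 0.17  0.044]
honey [None, [286, 192, 304, 219]] [ 0.401 -0.047  0.109]
apple [[323, 211, 347, 236], [306, 218, 329, 235]] [ 0.462 -0.052  0.02 ]
jam [[368, 225, 393, 252], [311, 239, 337, 272]] [ 0.427 -0.168  0.035]
chocolate [[413, 231, 440, 248], [336, 265, 359, 307]] [ 0.427 -0.284  0.045]
t 1.25 pos [0.2007 0.6183 0.2226] shift [-335.6 -239.4   22.6] turn [ 0.    -0.     1.257] gw 1.005 F [-0.1 -0.7  0.5]
```

jog_arm([
  {"tx":-34,"ty":-24,"tz":2,"wz":0.12,"gripper":1},
  {"tx":-68,"ty":-48,"tz":4,"wz":0.24,"gripper":1},
  {"tx":-102,"ty":-72,"tz":6,"wz":0.36,"gripper":1},
  {"tx":-136,"ty":-96,"tz":8,"wz":0.48,"gripper":1},
  {"tx":-168,"ty":-120,"tz":10,"wz":0.6,"gripper":1},
], grip_force=25)

```text
validation failed for argument at $.in...
```

```bash
python3 -c "
from h import *
plan(.446,.287,.2)"
```

```text
t 1.25 pos [0.2007 0.6183 0.2226] shift [-335.6 -239.4   22.6] turn [ 0.    -0.     1.257] gw 1.005 F [-0.1 -0.7  0.5]
```

jog_arm([
  {"tx":-34,"ty":-24,"tz":2,"wx":0,"wy":0,"wz":0.12,"gripper":1},
  {"tx":-68,"ty":-48,"tz":4,"wx":0,"wy":0,"wz":0.24,"gripper":1},
  {"tx":-102,"ty":-72,"tz":6,"wx":0,"wy":0,"wz":0.36,"gripper":1},
  {"tx":-136,"ty":-96,"tz":8,"wx":0,"wy":0,"wz":0.48,"gripper":1},
  {"tx":-168,"ty":-120,"tz":10,"wx":0,"wy":0,"wz":0.6,"gripper":1},
], grip_force=25)

```text
time: 1.67
position: [0.3247, 0.4504, 0.2127]
tool_rot: [1.395, 2.815, 0.001]
ft_force: [1.0, 0.2, 0.4]
grip_width: 1.0
grip_force: 0.0
```

```bash
python3 -c "
from h import *
plan(.446,.287,.2)"
```

```text
t 1.67 pos [0.3247 0.4504 0.2127] shift [-203.4   -2.5   12.7] turn [ 0.001 -0.     0.651] gw 1.0 F [1.  0.2 0.4]
```

jog_arm([
  {"tx":-40,"ty":0,"tz":2,"wx":0,"wy":0,"wz":0.12,"gripper":1},
  {"tx":-80,"ty":-1,"tz":4,"wx":0,"wy":0,"wz":0.24,"gripper":1},
  {"tx":-120,"ty":-1,"tz":7,"wx":0,"wy":0,"wz":0.36,"gripper":1},
  {"tx":-160,"ty":-2,"tz":10,"wx":0,"wy":0,"wz":0.48,"gripper":1},
  {"tx":-198,"ty":-2,"tz":12,"wx":0,"wy":0,"wz":0.6,"gripper":1},
])

```text
time: 2.08
position: [0.4438, 0.2921, 0.2007]
tool_rot: [2.165, 2.277, 0.001]
ft_force: [0.5, 1.6, -0.5]
grip_width: 1.001
grip_force: 0.0
```

jog_arm([
  {"tx":0,"ty":0,"tz":0,"wx":0,"wy":0,"wz":0.05,"gripper":1},
  {"tx":0,"ty":0,"tz":0,"wx":0,"wy":0,"wz":0.05,"gripper":1},
  {"tx":0,"ty":0,"tz":0,"wx":0,"wy":0,"wz":0.05,"gripper":1},
  {"tx":0,"ty":0,"tz":0,"wx":0,"wy":0,"wz":0.05,"gripper":1},
  {"tx":0,"ty":0,"tz":0,"wx":0,"wy":0,"wz":0.05,"gripper":1},
])

```text
time: 2.5
position: [0.4418, 0.2958, 0.2006]
tool_rot: [-2.209, -2.233, -0.0]
ft_force: [0.3, 0.1, 0.0]
grip_width: 1.002
grip_force: 0.0
```

```bash
python3 -c "
from h import *
plan(.446,.287,.2)
i=vision.get_image('wrist');cv2.imwrite('pics/w1.png',i['color'])
print([(n,[(round(d['conf'],2),np.round(d['bbox'])) for d in vision.spot_in('wrist',n)[:2]]) for n in ('milk','juice','bowl')])
print(proj(i,[.443,.288,.1]),proj(i,[.443,.288,.0]),proj(i,[.446,.168,.1]))"
```

```text
t 2.5 pos [0.4418 0.2958 0.2006] shift [-8.8  4.1  0.6] turn [-0.    -0.     0.011] gw 1.002 F [0.3 0.1 0. ]
[('milk', [(0.6, array([298., 160., 354., 226.]))]), ('juice', [(0.89, array([305., 261., 350., 346.]))]), ('bowl', [(0.91, array([316.,   0., 459.,  74.]))])]
(np.float64(320.0705330845555), np.float64(212.62857883941686)) (np.float64(319.48520974251534), np.float64(182.74400243126843)) (np.float64(321.71489800678205), np.float64(332.8242838157428))
```

View pics/w1.png

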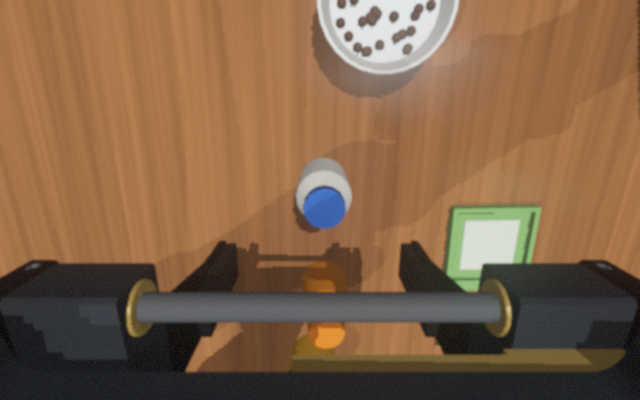

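The wrist view shows the milk cap at (325,209), which puts the milk at about (0.448, 0.290), clear of the bowl at the top. Descending.

jog_arm([
  {"tx":-6,"ty":6,"tz":20,"wx":0,"wy":0,"wz":0.01,"gripper":1},
  {"tx":-6,"ty":6,"tz":60,"wx":0,"wy":0,"wz":0.01,"gripper":1},
  {"tx":-6,"ty":6,"tz":100,"wx":0,"wy":0,"wz":0.01,"gripper":1},
  {"tx":-6,"ty":6,"tz":140,"wx":0,"wy":0,"wz":0.01,"gripper":1},
  {"tx":-6,"ty":6,"tz":163,"wx":0,"wy":0,"wz":0.01,"gripper":1},
])

```text
time: 3.12
position: [0.4464, 0.287, 0.0335]
tool_rot: [-2.223, -2.219, 0.008]
ft_force: [-0.3, 0.6, -0.3]
grip_width: 0.998
grip_force: 0.0
```

jog_arm([
  {"tx":0,"ty":0,"tz":0,"wx":0,"wy":0,"wz":0,"gripper":0.5},
  {"tx":0,"ty":0,"tz":0,"wx":0,"wy":0,"wz":0,"gripper":0.4},
  {"tx":0,"ty":0,"tz":0,"wx":0,"wy":0,"wz":0,"gripper":0.4},
  {"tx":0,"ty":0,"tz":0,"wx":0,"wy":0,"wz":0,"gripper":0.4},
  {"tx":0,"ty":0,"tz":0,"wx":0,"wy":0,"wz":0,"gripper":0.4},
])

```text
time: 3.53
position: [0.4503, 0.2895, 0.0398]
tool_rot: [2.224, 2.218, 0.007]
ft_force: [-0.5, -0.4, -0.0]
grip_width: 0.707
grip_force: 0.0
```

```bash
python3 -c "
from h import *
plan(.6227,-.1253,.13,.104)"
```

```text
t 3.53 pos [0.4503 0.2895 0.0398] shift [-414.   173.9  -90.8] turn [ 0.003 -0.003 -0.107] gw 0.707 F [-0.5 -0.4 -0. ]
```

jog_arm([
  {"tx":0,"ty":0,"tz":0,"wx":0,"wy":0,"wz":0,"gripper":0.4},
  {"tx":0,"ty":0,"tz":0,"wx":0,"wy":0,"wz":0,"gripper":0.4},
  {"tx":0,"ty":0,"tz":0,"wx":0,"wy":0,"wz":0,"gripper":0.4},
  {"tx":0,"ty":0,"tz":0,"wx":0,"wy":0,"wz":0,"gripper":0.4},
  {"tx":0,"ty":0,"tz":0,"wx":0,"wy":0,"wz":0,"gripper":0.4},
])

```text
time: 3.95
position: [0.4488, 0.289, 0.0389]
tool_rot: [-2.224, -2.218, -0.002]
ft_force: [-2.9, -0.1, 6.0]
grip_width: 0.588
grip_force: 25.0
```

jog_arm([
  {"tx":0,"ty":0,"tz":-5,"wx":0,"wy":0,"wz":0,"gripper":0.4},
  {"tx":0,"ty":0,"tz":-20,"wx":0,"wy":0,"wz":0,"gripper":0.4},
  {"tx":0,"ty":0,"tz":-50,"wx":0,"wy":0,"wz":0,"gripper":0.4},
  {"tx":0,"ty":0,"tz":-80,"wx":0,"wy":0,"wz":0,"gripper":0.4},
  {"tx":0,"ty":0,"tz":-110,"wx":0,"wy":0,"wz":0,"gripper":0.4},
])

```text
time: 4.37
position: [0.4486, 0.2877, 0.1486]
tool_rot: [2.225, 2.218, -0.001]
ft_force: [1.2, 0.9, -2.2]
grip_width: 0.587
grip_force: 25.0
```

```bash
python3 -c "
from h import *
plan(.6227,-.1253,.15,.104)"
```

```text
t 4.37 pos [0.4486 0.2877 0.1486] shift [-412.5  175.5   -1.1] turn [-0.     0.001 -0.107] gw 0.587 F [ 1.2  0.9 -2.2]
```

jog_arm([
  {"tx":-15,"ty":8,"tz":-6,"wx":0,"wy":0,"wz":-0.01,"gripper":0.4},
  {"tx":-45,"ty":20,"tz":-14,"wx":0,"wy":0,"wz":-0.02,"gripper":0.4},
  {"tx":-80,"ty":34,"tz":-20,"wx":0,"wy":0,"wz":-0.03,"gripper":0.4},
  {"tx":-115,"ty":49,"tz":-20,"wx":0,"wy":0,"wz":-0.04,"gripper":0.4},
  {"tx":-150,"ty":64,"tz":-20,"wx":0,"wy":0,"wz":-0.05,"gripper":0.4},
])

```text
time: 4.78
position: [0.513, 0.1366, 0.1684]
tool_rot: [2.167, 2.274, 0.003]
ft_force: [0.4, 0.2, -1.5]
grip_width: 0.583
grip_force: 25.0
```

jog_arm([
  {"tx":-35,"ty":15,"tz":0,"wx":0,"wy":0,"wz":-0.01,"gripper":0.4},
  {"tx":-70,"ty":30,"tz":0,"wx":0,"wy":0,"wz":-0.02,"gripper":0.4},
  {"tx":-105,"ty":45,"tz":0,"wx":0,"wy":0,"wz":-0.03,"gripper":0.4},
  {"tx":-140,"ty":60,"tz":0,"wx":0,"wy":0,"wz":-0.04,"gripper":0.4},
  {"tx":-175,"ty":75,"tz":0,"wx":0,"wy":0,"wz":-0.05,"gripper":0.4},
])

```text
time: 5.2
position: [0.5959, -0.035, 0.1678]
tool_rot: [2.11, 2.327, 0.001]
ft_force: [1.3, 1.0, -2.8]
grip_width: 0.582
grip_force: 25.0
```

```bash
python3 -c "
from h import *
plan(.6227,-.1253,.07,.104)"
```

```text
t 5.2 pos [ 0.5959 -0.035   0.1678] shift [-92.5  17.8  97.8] turn [ 0.    -0.    -0.006] gw 0.582 F [ 1.3  1.  -2.8]
```

jog_arm([
  {"tx":-30,"ty":6,"tz":0,"wx":0,"wy":0,"wz":0,"gripper":0.4},
  {"tx":-60,"ty":12,"tz":10,"wx":0,"wy":0,"wz":0,"gripper":0.4},
  {"tx":-80,"ty":16,"tz":30,"wx":0,"wy":0,"wz":0,"gripper":0.4},
  {"tx":-91,"ty":18,"tz":60,"wx":0,"wy":0,"wz":0,"gripper":0.4},
  {"tx":-91,"ty":18,"tz":90,"wx":0,"wy":0,"wz":0,"gripper":0.4},
])

```text
time: 5.62
position: [0.623, -0.1272, 0.0776]
tool_rot: [2.114, 2.318, -0.001]
ft_force: [-0.1, 0.3, -1.3]
grip_width: 0.585
grip_force: 25.0
```

jog_arm([
  {"tx":0,"ty":0,"tz":8,"wx":0,"wy":0,"wz":0,"gripper":0.4},
  {"tx":0,"ty":0,"tz":12,"wx":0,"wy":0,"wz":0,"gripper":0.4},
  {"tx":0,"ty":0,"tz":14,"wx":0,"wy":0,"wz":0,"gripper":0.4},
  {"tx":0,"ty":0,"tz":14,"wx":0,"wy":0,"wz":0,"gripper":0.4},
  {"tx":0,"ty":0,"tz":14,"wx":0,"wy":0,"wz":0,"gripper":0.4},
])

```text
time: 6.03
position: [0.6236, -0.1215, 0.0655]
tool_rot: [2.108, 2.326, 0.003]
ft_force: [0.6, -0.0, -1.3]
grip_width: 0.586
grip_force: 25.0
```

```bash
python3 -c "
from h import *
plan(.6227,-.1253,.044,.104)
i=vision.get_image('top');cv2.imwrite('pics/t2.png',np.hstack([cv2.resize(x,None,fx=2,fy=2) for x in (i['color'][100:280,300:500],vision.get_image('side')['color'][150:330,310:480])]))"
```

```text
t 6.03 pos [ 0.6236 -0.1215  0.0655] shift [-3.7 -1.4 21.5] turn [ 0.003  0.    -0.006] gw 0.586 F [ 0.6 -0.  -1.3]
```

View pics/t2.png

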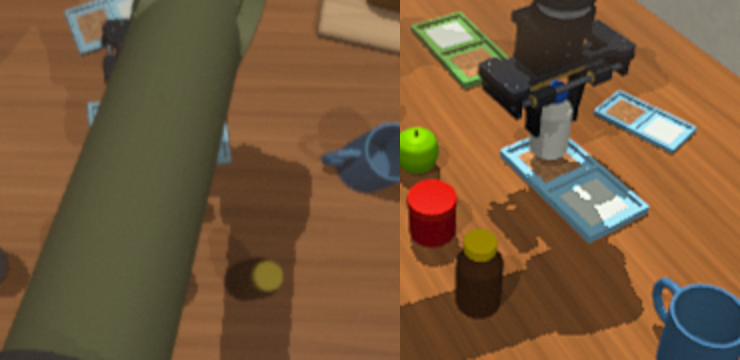

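The milk is upright and hangs over the cork well. Lowering it slowly.

jog_arm([
  {"tx":-3,"ty":0,"tz":6,"wx":0,"wy":0,"wz":0,"gripper":0.4},
  {"tx":-3,"ty":0,"tz":12,"wx":0,"wy":0,"wz":0,"gripper":0.4},
  {"tx":-3,"ty":0,"tz":16,"wx":0,"wy":0,"wz":0,"gripper":0.4},
  {"tx":-3,"ty":0,"tz":18,"wx":0,"wy":0,"wz":0,"gripper":0.4},
  {"tx":-3,"ty":0,"tz":19,"wx":0,"wy":0,"wz":0,"gripper":0.4},
])

```text
time: 6.55
position: [0.6218, -0.1249, 0.044]
tool_rot: [-2.11, -2.325, 0.002]
ft_force: [-3.4, 0.4, 3.3]
grip_width: 0.585
grip_force: 25.0
```

jog_arm([
  {"tx":0,"ty":0,"tz":1,"wx":0,"wy":0,"wz":0,"gripper":0.4},
  {"tx":0,"ty":0,"tz":1,"wx":0,"wy":0,"wz":0,"gripper":0.4},
  {"tx":0,"ty":0,"tz":2,"wx":0,"wy":0,"wz":0,"gripper":0.4},
  {"tx":0,"ty":0,"tz":2,"wx":0,"wy":0,"wz":0,"gripper":0.4},
  {"tx":0,"ty":0,"tz":2,"wx":0,"wy":0,"wz":0,"gripper":0.4},
])

```text
time: 6.97
position: [0.6222, -0.125, 0.044]
tool_rot: [-2.111, -2.326, -0.0]
ft_force: [-5.0, 0.8, 8.6]
grip_width: 0.587
grip_force: 25.0
```

jog_arm([
  {"tx":0,"ty":0,"tz":-1,"wx":0,"wy":0,"wz":0,"gripper":1},
  {"tx":0,"ty":0,"tz":-1,"wx":0,"wy":0,"wz":0,"gripper":1},
  {"tx":0,"ty":0,"tz":-1,"wx":0,"wy":0,"wz":0,"gripper":1},
  {"tx":0,"ty":0,"tz":-1,"wx":0,"wy":0,"wz":0,"gripper":1},
  {"tx":0,"ty":0,"tz":-1,"wx":0,"wy":0,"wz":0,"gripper":1},
])

```text
time: 7.38
position: [0.6227, -0.1249, 0.0435]
tool_rot: [2.111, 2.326, 0.0]
ft_force: [0.6, -0.6, -0.3]
grip_width: 0.881
grip_force: 0.0
```

jog_arm([
  {"tx":0,"ty":0,"tz":-10,"wx":0,"wy":0,"wz":0,"gripper":1},
  {"tx":0,"ty":0,"tz":-30,"wx":0,"wy":0,"wz":0,"gripper":1},
  {"tx":0,"ty":0,"tz":-65,"wx":0,"wy":0,"wz":0,"gripper":1},
  {"tx":0,"ty":0,"tz":-100,"wx":0,"wy":0,"wz":0,"gripper":1},
  {"tx":0,"ty":0,"tz":-125,"wx":0,"wy":0,"wz":0,"gripper":1},
])

```text
time: 7.8
position: [0.6235, -0.1256, 0.1724]
tool_rot: [2.11, 2.324, 0.003]
ft_force: [0.2, -0.1, 0.9]
grip_width: 1.0
grip_force: 0.0
```

```bash
python3 -c "
from h import *
plan(.427,-.166,.17,0)"
```

```text
t 7.8 pos [ 0.6235 -0.1256  0.1724] shift [ -21.3 -199.5    1.8] turn [0.004 0.001 0.097] gw 1.0 F [ 0.2 -0.1  0.9]
```

jog_arm([
  {"tx":-4,"ty":-40,"tz":0,"wx":0,"wy":0,"wz":0.02,"gripper":1},
  {"tx":-8,"ty":-80,"tz":0,"wx":0,"wy":0,"wz":0.04,"gripper":1},
  {"tx":-13,"ty":-120,"tz":0,"wx":0,"wy":0,"wz":0.06,"gripper":1},
  {"tx":-17,"ty":-160,"tz":0,"wx":0,"wy":0,"wz":0.08,"gripper":1},
  {"tx":-21,"ty":-199,"tz":0,"wx":0,"wy":0,"wz":0.1,"gripper":1},
])

```text
time: 8.22
position: [0.4246, -0.1658, 0.1688]
tool_rot: [2.226, 2.216, 0.001]
ft_force: [-0.1, -0.1, 1.1]
grip_width: 1.005
grip_force: 0.0
```

```bash
cat >> h.py <<'E'
def wspot(n,z):
    i=vision.get_image("wrist")
    for d in vision.spot_in("wrist",n)[:2]:
        b=d["bbox"];print(n,round(d["conf"],2),np.round(b),np.round(bp(i,(b[0]+b[2])/2,(b[1]+b[3])/2,z)[:2],4))
    return i
E
python3 -c "
from h import *
i=wspot('jam',.05);cv2.imwrite('pics/w3.png',i['color'])
c=i['color']
for k in blobs(c,(0,200,140),(5,255,255),200):
    (u,v),r=cv2.minEnclosingCircle(k);print('lid',u,v,r,bp(i,u,v,.06),r*2/i['fx'])
plan(.427,-.166,.028,0)"
```

```text
jam 0.56 [289. 159. 358. 231.] [ 0.429  -0.1636]
t 8.32 pos [ 0.4211 -0.1668  0.1687] shift [  0.2   6.  140.7] turn [-0.    -0.004 -0.008] gw 1.0 F [0.8 0.  0.5]
```

View pics/w3.png

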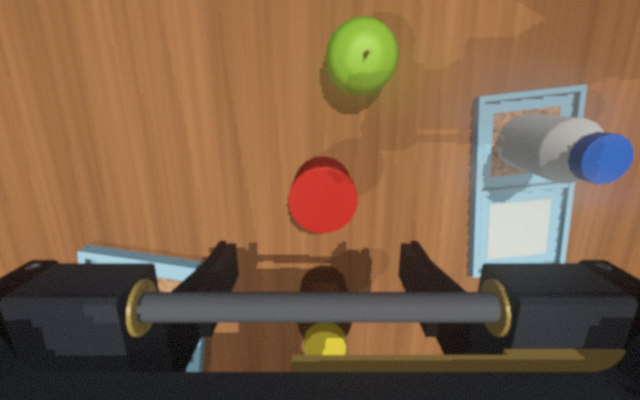

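The milk stands upright on the cork pad. The jam lid at (323,199) puts the jam at about (0.428, -0.165).

jog_arm([
  {"tx":1,"ty":4,"tz":30,"wx":0,"wy":0,"wz":-0.01,"gripper":1},
  {"tx":1,"ty":5,"tz":70,"wx":0,"wy":0,"wz":-0.01,"gripper":1},
  {"tx":1,"ty":5,"tz":105,"wx":0,"wy":0,"wz":-0.01,"gripper":1},
  {"tx":1,"ty":5,"tz":130,"wx":0,"wy":0,"wz":-0.01,"gripper":1},
  {"tx":1,"ty":5,"tz":140,"wx":0,"wy":0,"wz":-0.01,"gripper":1},
])

```text
time: 8.73
position: [0.4296, -0.1637, 0.0258]
tool_rot: [-2.211, -2.227, 0.005]
ft_force: [-0.7, 0.1, 1.1]
grip_width: 0.996
grip_force: 0.0
```

jog_arm([
  {"tx":0,"ty":0,"tz":0,"wx":0,"wy":0,"wz":0,"gripper":0.5},
  {"tx":0,"ty":0,"tz":0,"wx":0,"wy":0,"wz":0,"gripper":0.5},
  {"tx":0,"ty":0,"tz":0,"wx":0,"wy":0,"wz":0,"gripper":0.5},
  {"tx":0,"ty":0,"tz":0,"wx":0,"wy":0,"wz":0,"gripper":0.5},
  {"tx":0,"ty":0,"tz":0,"wx":0,"wy":0,"wz":0,"gripper":0.5},
])

```text
time: 9.15
position: [0.4319, -0.1643, 0.0298]
tool_rot: [2.213, 2.229, 0.002]
ft_force: [-3.5, -0.7, 1.4]
grip_width: 0.708
grip_force: 1.4
```

jog_arm([
  {"tx":0,"ty":0,"tz":0,"wx":0,"wy":0,"wz":0,"gripper":0.5},
  {"tx":0,"ty":0,"tz":0,"wx":0,"wy":0,"wz":0,"gripper":0.5},
  {"tx":0,"ty":0,"tz":0,"wx":0,"wy":0,"wz":0,"gripper":0.5},
  {"tx":0,"ty":0,"tz":0,"wx":0,"wy":0,"wz":0,"gripper":0.5},
  {"tx":0,"ty":0,"tz":0,"wx":0,"wy":0,"wz":0,"gripper":0.5},
])

```text
time: 9.57
position: [0.4317, -0.1643, 0.0296]
tool_rot: [2.214, 2.229, 0.001]
ft_force: [-3.0, -0.6, 8.1]
grip_width: 0.675
grip_force: 25.0
```

jog_arm([
  {"tx":0,"ty":0,"tz":-4,"wx":0,"wy":0,"wz":0,"gripper":0.5},
  {"tx":0,"ty":0,"tz":-15,"wx":0,"wy":0,"wz":0,"gripper":0.5},
  {"tx":0,"ty":0,"tz":-35,"wx":0,"wy":0,"wz":0,"gripper":0.5},
  {"tx":0,"ty":0,"tz":-60,"wx":0,"wy":0,"wz":0,"gripper":0.5},
  {"tx":0,"ty":0,"tz":-80,"wx":0,"wy":0,"wz":0,"gripper":0.5},
])

```text
time: 9.98
position: [0.4318, -0.1645, 0.1107]
tool_rot: [2.213, 2.228, 0.002]
ft_force: [1.1, 0.1, -1.8]
grip_width: 0.677
grip_force: 25.0
```

```bash
python3 -c "
from h import *
plan(.6321,-.2159,.11,.104)"
```

```text
t 9.98 pos [ 0.4318 -0.1645  0.1107] shift [-52.7 199.9   1. ] turn [ 0.002  0.    -0.098] gw 0.677 F [ 1.1  0.1 -1.8]
```

jog_arm([
  {"tx":-15,"ty":15,"tz":0,"wx":0,"wy":0,"wz":-0.02,"gripper":0.5},
  {"tx":-35,"ty":45,"tz":0,"wx":0,"wy":0,"wz":-0.04,"gripper":0.5},
  {"tx":-50,"ty":80,"tz":0,"wx":0,"wy":0,"wz":-0.06,"gripper":0.5},
  {"tx":-52,"ty":115,"tz":0,"wx":0,"wy":0,"wz":-0.08,"gripper":0.5},
  {"tx":-52,"ty":150,"tz":0,"wx":0,"wy":0,"wz":-0.1,"gripper":0.5},
])

```text
time: 10.4
position: [0.5835, -0.2165, 0.1095]
tool_rot: [2.1, 2.335, 0.0]
ft_force: [-0.8, -0.4, -0.8]
grip_width: 0.678
grip_force: 25.0
```

jog_arm([
  {"tx":-3,"ty":25,"tz":0,"wx":0,"wy":0,"wz":0,"gripper":0.5},
  {"tx":-5,"ty":45,"tz":5,"wx":0,"wy":0,"wz":0,"gripper":0.5},
  {"tx":-5,"ty":49,"tz":20,"wx":0,"wy":0,"wz":0,"gripper":0.5},
  {"tx":-5,"ty":49,"tz":40,"wx":0,"wy":0,"wz":0,"gripper":0.5},
  {"tx":-5,"ty":49,"tz":55,"wx":0,"wy":0,"wz":0,"gripper":0.5},
])

```text
time: 10.82
position: [0.6303, -0.2143, 0.052]
tool_rot: [-2.098, -2.337, 0.001]
ft_force: [-1.1, -0.2, -3.1]
grip_width: 0.678
grip_force: 25.0
```

```bash
python3 -c "
from h import *
plan(.6321,-.2159,.035,.104)"
```

```text
t 10.82 pos [ 0.6303 -0.2143  0.052 ] shift [-1.8  1.6 17. ] turn [-0.002 -0.     0.004] gw 0.678 F [-1.1 -0.2 -3.1]
```

jog_arm([
  {"tx":-1,"ty":1,"tz":6,"wx":0,"wy":0,"wz":0,"gripper":0.5},
  {"tx":-1,"ty":1,"tz":12,"wx":0,"wy":0,"wz":0,"gripper":0.5},
  {"tx":-1,"ty":1,"tz":16,"wx":0,"wy":0,"wz":0,"gripper":0.5},
  {"tx":-1,"ty":1,"tz":18,"wx":0,"wy":0,"wz":0,"gripper":0.5},
  {"tx":-1,"ty":1,"tz":18,"wx":0,"wy":0,"wz":0,"gripper":0.5},
])

```text
time: 11.23
position: [0.6322, -0.2158, 0.0359]
tool_rot: [2.1, 2.337, 0.001]
ft_force: [-0.3, -0.0, -2.0]
grip_width: 0.674
grip_force: 25.0
```

jog_arm([
  {"tx":0,"ty":0,"tz":1,"wx":0,"wy":0,"wz":0,"gripper":0.5},
  {"tx":0,"ty":0,"tz":1,"wx":0,"wy":0,"wz":0,"gripper":0.5},
  {"tx":0,"ty":0,"tz":2,"wx":0,"wy":0,"wz":0,"gripper":0.5},
  {"tx":0,"ty":0,"tz":2,"wx":0,"wy":0,"wz":0,"gripper":0.5},
  {"tx":0,"ty":0,"tz":2,"wx":0,"wy":0,"wz":0,"gripper":0.5},
])

```text
time: 11.65
position: [0.6328, -0.2159, 0.0348]
tool_rot: [2.099, 2.336, 0.001]
ft_force: [-2.0, 0.4, 5.0]
grip_width: 0.68
grip_force: 25.0
```

Contact felt. Releasing and rising.

jog_arm([
  {"tx":0,"ty":0,"tz":0,"wx":0,"wy":0,"wz":0,"gripper":1},
  {"tx":0,"ty":0,"tz":0,"wx":0,"wy":0,"wz":0,"gripper":1},
  {"tx":0,"ty":0,"tz":0,"wx":0,"wy":0,"wz":0,"gripper":1},
  {"tx":0,"ty":0,"tz":0,"wx":0,"wy":0,"wz":0,"gripper":1},
  {"tx":0,"ty":0,"tz":0,"wx":0,"wy":0,"wz":0,"gripper":1},
])

```text
time: 12.07
position: [0.6321, -0.2157, 0.0332]
tool_rot: [-2.099, -2.337, 0.0]
ft_force: [0.2, -0.2, -0.0]
grip_width: 0.95
grip_force: 0.0
```

jog_arm([
  {"tx":0,"ty":0,"tz":-10,"wx":0,"wy":0,"wz":0,"gripper":1},
  {"tx":0,"ty":0,"tz":-35,"wx":0,"wy":0,"wz":0,"gripper":1},
  {"tx":0,"ty":0,"tz":-75,"wx":0,"wy":0,"wz":0,"gripper":1},
  {"tx":0,"ty":0,"tz":-115,"wx":0,"wy":0,"wz":0,"gripper":1},
  {"tx":0,"ty":0,"tz":-135,"wx":0,"wy":0,"wz":0,"gripper":1},
])

```text
time: 12.48
position: [0.634, -0.2171, 0.1746]
tool_rot: [2.096, 2.332, 0.005]
ft_force: [0.8, -0.2, 0.7]
grip_width: 0.999
grip_force: 0.0
```

```bash
python3 -c "
from h import *
plan(.463,-.052,.17,0)"
```

```text
t 12.48 pos [ 0.634  -0.2171  0.1746] shift [ 182.3 -152.5    3.2] turn [0.007 0.002 0.106] gw 0.999 F [ 0.8 -0.2  0.7]
```

jog_arm([
  {"tx":30,"ty":-25,"tz":0,"wx":0,"wy":0,"wz":0.02,"gripper":1},
  {"tx":61,"ty":-51,"tz":0,"wx":0,"wy":0,"wz":0.04,"gripper":1},
  {"tx":92,"ty":-77,"tz":0,"wx":0,"wy":0,"wz":0.06,"gripper":1},
  {"tx":123,"ty":-103,"tz":0,"wx":0,"wy":0,"wz":0.08,"gripper":1},
  {"tx":154,"ty":-129,"tz":0,"wx":0,"wy":0,"wz":0.1,"gripper":1},
])

```text
time: 12.9
position: [0.4861, -0.0756, 0.1688]
tool_rot: [2.215, 2.227, 0.001]
ft_force: [0.5, 1.2, 0.1]
grip_width: 1.003
grip_force: 0.0
```

jog_arm([
  {"tx":15,"ty":-12,"tz":0,"wx":0,"wy":0,"wz":0,"gripper":1},
  {"tx":27,"ty":-26,"tz":0,"wx":0,"wy":0,"wz":0,"gripper":1},
  {"tx":27,"ty":-26,"tz":0,"wx":0,"wy":0,"wz":0,"gripper":1},
  {"tx":27,"ty":-26,"tz":0,"wx":0,"wy":0,"wz":0,"gripper":1},
  {"tx":27,"ty":-26,"tz":0,"wx":0,"wy":0,"wz":0,"gripper":1},
])

```text
time: 13.32
position: [0.4621, -0.0504, 0.1692]
tool_rot: [2.214, 2.227, 0.002]
ft_force: [-0.4, -0.2, -0.6]
grip_width: 0.997
grip_force: 0.0
```

```bash
python3 -c "
from h import *
i=wspot('apple',.03);cv2.imwrite('pics/w4.png',i['color'])
for k in blobs(i['color'],(34,100,40),(60,255,255),300):
    (u,v),r=cv2.minEnclosingCircle(k);print(u,v,r,bp(i,u,v,.03))
plan(.463,-.052,.013,0)"
```

```text
apple 0.62 [285. 156. 351. 224.] [ 0.4616 -0.0496]
316.5 191.5 31.945363998413086 [ 0.46040237 -0.05101353  0.03      ]
t 13.42 pos [ 0.4621 -0.0508  0.1688] shift [ -1.1   0.8 155.8] turn [0.001 0.001 0.005] gw 1.003 F [-0.2  0.5 -0.2]
```

View pics/w4.png

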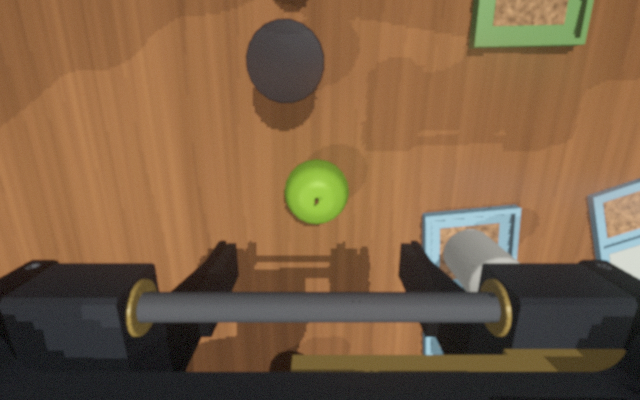

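The apple is at (316,191), i.e. about (0.461, -0.051), centred between the fingers.

jog_arm([
  {"tx":0,"ty":-1,"tz":38,"wx":0,"wy":0,"wz":0,"gripper":1},
  {"tx":0,"ty":-1,"tz":78,"wx":0,"wy":0,"wz":0,"gripper":1},
  {"tx":0,"ty":-1,"tz":115,"wx":0,"wy":0,"wz":0,"gripper":1},
  {"tx":0,"ty":-1,"tz":140,"wx":0,"wy":0,"wz":0,"gripper":1},
  {"tx":0,"ty":-1,"tz":154,"wx":0,"wy":0,"wz":0,"gripper":1},
])

```text
time: 13.83
position: [0.4582, -0.051, 0.0112]
tool_rot: [-2.214, -2.226, 0.008]
ft_force: [-0.6, 0.7, -0.3]
grip_width: 1.002
grip_force: 0.0
```

jog_arm([
  {"tx":0,"ty":0,"tz":0,"wx":0,"wy":0,"wz":0,"gripper":0.5},
  {"tx":0,"ty":0,"tz":0,"wx":0,"wy":0,"wz":0,"gripper":0.5},
  {"tx":0,"ty":0,"tz":0,"wx":0,"wy":0,"wz":0,"gripper":0.5},
  {"tx":0,"ty":0,"tz":0,"wx":0,"wy":0,"wz":0,"gripper":0.5},
  {"tx":0,"ty":0,"tz":0,"wx":0,"wy":0,"wz":0,"gripper":0.5},
])

```text
time: 14.25
position: [0.4617, -0.0496, 0.0159]
tool_rot: [2.213, 2.228, 0.004]
ft_force: [-0.2, 0.6, 0.3]
grip_width: 0.706
grip_force: 0.0
```

jog_arm([
  {"tx":0,"ty":0,"tz":0,"wx":0,"wy":0,"wz":0,"gripper":0.5},
  {"tx":0,"ty":0,"tz":0,"wx":0,"wy":0,"wz":0,"gripper":0.5},
  {"tx":0,"ty":0,"tz":0,"wx":0,"wy":0,"wz":0,"gripper":0.5},
  {"tx":0,"ty":0,"tz":0,"wx":0,"wy":0,"wz":0,"gripper":0.5},
  {"tx":0,"ty":0,"tz":0,"wx":0,"wy":0,"wz":0,"gripper":0.5},
])

```text
time: 14.67
position: [0.4613, -0.0495, 0.0157]
tool_rot: [2.213, 2.229, 0.003]
ft_force: [-0.4, 0.4, 6.7]
grip_width: 0.673
grip_force: 25.0
```

jog_arm([
  {"tx":0,"ty":0,"tz":-4,"wx":0,"wy":0,"wz":0,"gripper":0.5},
  {"tx":0,"ty":0,"tz":-15,"wx":0,"wy":0,"wz":0,"gripper":0.5},
  {"tx":0,"ty":0,"tz":-40,"wx":0,"wy":0,"wz":0,"gripper":0.5},
  {"tx":0,"ty":0,"tz":-70,"wx":0,"wy":0,"wz":0,"gripper":0.5},
  {"tx":0,"ty":0,"tz":-100,"wx":0,"wy":0,"wz":0,"gripper":0.5},
])

```text
time: 15.08
position: [0.4594, -0.0499, 0.1159]
tool_rot: [-2.214, -2.228, 0.002]
ft_force: [0.9, -0.2, -0.8]
grip_width: 0.676
grip_force: 25.0
```

```bash
python3 -c "
from h import *
plan(.6407,.2148,.115,.017)"
```

```text
t 15.08 pos [ 0.4594 -0.0499  0.1159] shift [263.5 183.    0.5] turn [-0.001  0.001 -0.011] gw 0.676 F [ 0.9 -0.2 -0.8]
```

jog_arm([
  {"tx":10,"ty":12,"tz":0,"wx":0,"wy":0,"wz":0,"gripper":0.5},
  {"tx":34,"ty":34,"tz":0,"wx":0,"wy":0,"wz":0,"gripper":0.5},
  {"tx":62,"ty":56,"tz":0,"wx":0,"wy":0,"wz":0,"gripper":0.5},
  {"tx":92,"ty":77,"tz":0,"wx":0,"wy":0,"wz":0,"gripper":0.5},
  {"tx":122,"ty":97,"tz":0,"wx":0,"wy":0,"wz":-0.01,"gripper":0.5},
])

```text
time: 15.5
position: [0.5573, 0.0744, 0.1155]
tool_rot: [2.203, 2.239, 0.002]
ft_force: [0.9, 0.0, -1.5]
grip_width: 0.675
grip_force: 25.0
```

jog_arm([
  {"tx":32,"ty":20,"tz":0,"wx":0,"wy":0,"wz":0,"gripper":0.5},
  {"tx":64,"ty":40,"tz":0,"wx":0,"wy":0,"wz":0,"gripper":0.5},
  {"tx":96,"ty":60,"tz":0,"wx":0,"wy":0,"wz":0,"gripper":0.5},
  {"tx":126,"ty":78,"tz":5,"wx":0,"wy":0,"wz":0,"gripper":0.5},
  {"tx":141,"ty":86,"tz":20,"wx":0,"wy":0,"wz":0,"gripper":0.5},
])

```text
time: 15.92
position: [0.6427, 0.2222, 0.0971]
tool_rot: [2.196, 2.245, 0.011]
ft_force: [-0.4, 1.2, -1.8]
grip_width: 0.677
grip_force: 25.0
```

```bash
python3 -c "
from h import *
plan(.6407,.2148,.021,.017)"
```

```text
t 15.92 pos [0.6427 0.2222 0.0971] shift [-7.7 -2.6 76.1] turn [ 0.005 -0.004  0.005] gw 0.677 F [-0.4  1.2 -1.8]
```

jog_arm([
  {"tx":-1,"ty":-2,"tz":10,"wx":0,"wy":0,"wz":0,"gripper":0.5},
  {"tx":-1,"ty":-2,"tz":25,"wx":0,"wy":0,"wz":0,"gripper":0.5},
  {"tx":-1,"ty":-2,"tz":42,"wx":0,"wy":0,"wz":0,"gripper":0.5},
  {"tx":-1,"ty":-2,"tz":54,"wx":0,"wy":0,"wz":0,"gripper":0.5},
  {"tx":-1,"ty":-2,"tz":60,"wx":0,"wy":0,"wz":0,"gripper":0.5},
])

```text
time: 16.33
position: [0.6364, 0.2133, 0.0328]
tool_rot: [-2.202, -2.239, 0.005]
ft_force: [-0.1, 0.5, -1.5]
grip_width: 0.676
grip_force: 25.0
```

jog_arm([
  {"tx":0,"ty":0,"tz":0,"wx":0,"wy":0,"wz":0,"gripper":0.5},
  {"tx":0,"ty":0,"tz":0,"wx":0,"wy":0,"wz":0,"gripper":0.5},
  {"tx":0,"ty":0,"tz":0,"wx":0,"wy":0,"wz":0,"gripper":0.5},
  {"tx":0,"ty":0,"tz":0,"wx":0,"wy":0,"wz":0,"gripper":0.5},
  {"tx":0,"ty":0,"tz":0,"wx":0,"wy":0,"wz":0,"gripper":0.5},
])

```text
time: 16.75
position: [0.6387, 0.2147, 0.0357]
tool_rot: [2.202, 2.24, 0.003]
ft_force: [0.5, 0.5, -0.8]
grip_width: 0.674
grip_force: 25.0
```

```bash
python3 -c "
from h import *
plan(.6407,.2148,.021,.017)
i=vision.get_image('side');cv2.imwrite('pics/s5.png',cv2.resize(i['color'][110:290,230:470],None,fx=3,fy=3))"
```

```text
t 16.75 pos [0.6387 0.2147 0.0357] shift [ 0.1  2.  14.7] turn [ 0.002 -0.001 -0.   ] gw 0.674 F [ 0.5  0.5 -0.8]
```

View pics/s5.png

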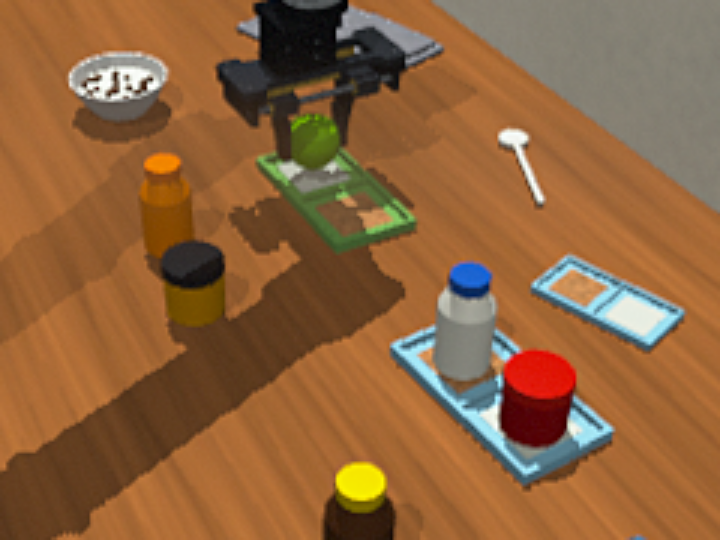

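Milk and jam stand well in the blue tray. The apple is above the green tray's white well. Lowering it.

jog_arm([
  {"tx":0,"ty":2,"tz":5,"wx":0,"wy":0,"wz":0,"gripper":0.5},
  {"tx":0,"ty":2,"tz":9,"wx":0,"wy":0,"wz":0,"gripper":0.5},
  {"tx":0,"ty":2,"tz":12,"wx":0,"wy":0,"wz":0,"gripper":0.5},
  {"tx":0,"ty":2,"tz":14,"wx":0,"wy":0,"wz":0,"gripper":0.5},
  {"tx":0,"ty":2,"tz":14,"wx":0,"wy":0,"wz":0,"gripper":0.5},
])

```text
time: 17.22
position: [0.6397, 0.2144, 0.0208]
tool_rot: [-2.202, -2.24, 0.001]
ft_force: [-1.2, -0.3, 3.0]
grip_width: 0.674
grip_force: 25.0
```

jog_arm([
  {"tx":0,"ty":0,"tz":1,"wx":0,"wy":0,"wz":0,"gripper":0.5},
  {"tx":0,"ty":0,"tz":1,"wx":0,"wy":0,"wz":0,"gripper":0.5},
  {"tx":0,"ty":0,"tz":1,"wx":0,"wy":0,"wz":0,"gripper":0.5},
  {"tx":0,"ty":0,"tz":1,"wx":0,"wy":0,"wz":0,"gripper":0.5},
  {"tx":0,"ty":0,"tz":1,"wx":0,"wy":0,"wz":0,"gripper":0.5},
])

```text
time: 17.63
position: [0.6398, 0.2145, 0.0208]
tool_rot: [-2.202, -2.24, 0.001]
ft_force: [-4.1, -1.0, 8.1]
grip_width: 0.676
grip_force: 25.0
```

Contact felt. Releasing and rising, then on to the juice.

jog_arm([
  {"tx":0,"ty":0,"tz":-1,"wx":0,"wy":0,"wz":0,"gripper":1},
  {"tx":0,"ty":0,"tz":-1,"wx":0,"wy":0,"wz":0,"gripper":1},
  {"tx":0,"ty":0,"tz":-1,"wx":0,"wy":0,"wz":0,"gripper":1},
  {"tx":0,"ty":0,"tz":-1,"wx":0,"wy":0,"wz":0,"gripper":1},
  {"tx":0,"ty":0,"tz":-1,"wx":0,"wy":0,"wz":0,"gripper":1},
])

```text
time: 18.05
position: [0.64, 0.2146, 0.0203]
tool_rot: [2.202, 2.24, -0.0]
ft_force: [0.5, -0.3, -0.2]
grip_width: 0.952
grip_force: 0.0
```

jog_arm([
  {"tx":0,"ty":0,"tz":-10,"wx":0,"wy":0,"wz":0,"gripper":1},
  {"tx":0,"ty":0,"tz":-40,"wx":0,"wy":0,"wz":0,"gripper":1},
  {"tx":0,"ty":0,"tz":-80,"wx":0,"wy":0,"wz":0,"gripper":1},
  {"tx":0,"ty":0,"tz":-120,"wx":0,"wy":0,"wz":0,"gripper":1},
  {"tx":0,"ty":0,"tz":-155,"wx":0,"wy":0,"wz":0,"gripper":1},
])

```text
time: 18.47
position: [0.6405, 0.2143, 0.179]
tool_rot: [2.202, 2.239, 0.003]
ft_force: [0.8, 1.5, -0.1]
grip_width: 0.997
grip_force: 0.0
```

```bash
python3 -c "
from h import *
plan(.449,.166,.18,0)"
```

```text
t 18.47 pos [0.6405 0.2143 0.179 ] shift [ -45.2 -192.3   -1.4] turn [ 0.002 -0.001  0.017] gw 0.997 F [ 0.8  1.5 -0.1]
```

jog_arm([
  {"tx":-9,"ty":-38,"tz":0,"wx":0,"wy":0,"wz":0.01,"gripper":1},
  {"tx":-18,"ty":-77,"tz":0,"wx":0,"wy":0,"wz":0.02,"gripper":1},
  {"tx":-27,"ty":-116,"tz":0,"wx":0,"wy":0,"wz":0.02,"gripper":1},
  {"tx":-36,"ty":-155,"tz":0,"wx":0,"wy":0,"wz":0.02,"gripper":1},
  {"tx":-45,"ty":-191,"tz":0,"wx":0,"wy":0,"wz":0.02,"gripper":1},
])

```text
time: 18.88
position: [0.4479, 0.1657, 0.1759]
tool_rot: [-2.225, -2.218, -0.001]
ft_force: [-0.2, 0.3, 0.5]
grip_width: 0.997
grip_force: 0.0
```

jog_arm([
  {"tx":0,"ty":0,"tz":0,"wx":0,"wy":0,"wz":0,"gripper":1},
  {"tx":0,"ty":0,"tz":0,"wx":0,"wy":0,"wz":0,"gripper":1},
  {"tx":0,"ty":0,"tz":0,"wx":0,"wy":0,"wz":0,"gripper":1},
  {"tx":0,"ty":0,"tz":0,"wx":0,"wy":0,"wz":0,"gripper":1},
  {"tx":0,"ty":0,"tz":0,"wx":0,"wy":0,"wz":0,"gripper":1},
])

```text
time: 19.3
position: [0.4512, 0.1664, 0.1759]
tool_rot: [2.225, 2.216, 0.001]
ft_force: [-0.5, 0.1, 0.8]
grip_width: 1.0
grip_force: 0.0
```

```bash
python3 -c "
from h import *
i=wspot('juice',.07);cv2.imwrite('pics/w6.png',i['color'])
print(proj(i,[.449,.166,.1]),proj(i,[.449,.166,.0]))
plan(.449,.166,.038,0)"
```

```text
juice 0.65 [291. 158. 350. 232.] [0.453  0.1724]
(np.float64(315.79724755005174), np.float64(214.22467253064195)) (np.float64(316.22294797362775), np.float64(181.59977920059265))
t 19.4 pos [0.4508 0.1663 0.1755] shift [-1.000e-01 -1.800e+00  1.375e+02] turn [ 0.     0.001 -0.004] gw 1.002 F [0.1 0.3 0.2]
```

View pics/w6.png

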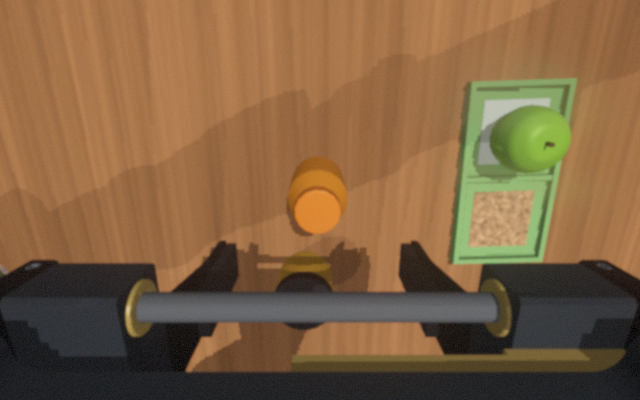

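The apple stands upright in the white well. The juice cap at (318,211) puts the juice at about (0.451, 0.168).

jog_arm([
  {"tx":2,"ty":0,"tz":30,"wx":0,"wy":0,"wz":0,"gripper":1},
  {"tx":2,"ty":0,"tz":65,"wx":0,"wy":0,"wz":0,"gripper":1},
  {"tx":2,"ty":0,"tz":100,"wx":0,"wy":0,"wz":0,"gripper":1},
  {"tx":2,"ty":0,"tz":125,"wx":0,"wy":0,"wz":0,"gripper":1},
  {"tx":2,"ty":0,"tz":136,"wx":0,"wy":0,"wz":0,"gripper":1},
])

```text
time: 19.82
position: [0.4478, 0.1669, 0.0359]
tool_rot: [-2.225, -2.217, 0.01]
ft_force: [-1.2, -0.2, 0.6]
grip_width: 0.999
grip_force: 0.0
```

jog_arm([
  {"tx":0,"ty":0,"tz":0,"wx":0,"wy":0,"wz":0,"gripper":0.4},
  {"tx":0,"ty":0,"tz":0,"wx":0,"wy":0,"wz":0,"gripper":0.4},
  {"tx":0,"ty":0,"tz":0,"wx":0,"wy":0,"wz":0,"gripper":0.4},
  {"tx":0,"ty":0,"tz":0,"wx":0,"wy":0,"wz":0,"gripper":0.4},
  {"tx":0,"ty":0,"tz":0,"wx":0,"wy":0,"wz":0,"gripper":0.4},
])

```text
time: 20.23
position: [0.4511, 0.169, 0.0411]
tool_rot: [2.224, 2.218, 0.005]
ft_force: [0.7, -0.2, 0.9]
grip_width: 0.705
grip_force: 0.0
```

jog_arm([
  {"tx":0,"ty":0,"tz":0,"wx":0,"wy":0,"wz":0,"gripper":0.4},
  {"tx":0,"ty":0,"tz":0,"wx":0,"wy":0,"wz":0,"gripper":0.4},
  {"tx":0,"ty":0,"tz":0,"wx":0,"wy":0,"wz":0,"gripper":0.4},
  {"tx":0,"ty":0,"tz":0,"wx":0,"wy":0,"wz":0,"gripper":0.4},
  {"tx":0,"ty":0,"tz":0,"wx":0,"wy":0,"wz":0,"gripper":0.4},
])

```text
time: 20.65
position: [0.4506, 0.1687, 0.0404]
tool_rot: [2.225, 2.218, 0.003]
ft_force: [-0.2, -0.1, 6.6]
grip_width: 0.588
grip_force: 25.0
```

jog_arm([
  {"tx":0,"ty":0,"tz":-4,"wx":0,"wy":0,"wz":0,"gripper":0.4},
  {"tx":0,"ty":0,"tz":-15,"wx":0,"wy":0,"wz":0,"gripper":0.4},
  {"tx":0,"ty":0,"tz":-35,"wx":0,"wy":0,"wz":0,"gripper":0.4},
  {"tx":0,"ty":0,"tz":-60,"wx":0,"wy":0,"wz":0,"gripper":0.4},
  {"tx":0,"ty":0,"tz":-80,"wx":0,"wy":0,"wz":0,"gripper":0.4},
])

```text
time: 21.07
position: [0.4496, 0.1679, 0.121]
tool_rot: [2.225, 2.218, -0.001]
ft_force: [0.9, 0.6, -1.6]
grip_width: 0.586
grip_force: 25.0
```

```bash
python3 -c "
from h import *
plan(.6423,.1238,.12,.017)"
```

```text
t 21.07 pos [0.4496 0.1679 0.121 ] shift [-43.5 192.9   1. ] turn [-0.    0.   -0.02] gw 0.586 F [ 0.9  0.6 -1.6]
```

jog_arm([
  {"tx":-10,"ty":12,"tz":0,"wx":0,"wy":0,"wz":0,"gripper":0.4},
  {"tx":-24,"ty":42,"tz":0,"wx":0,"wy":0,"wz":-0.01,"gripper":0.4},
  {"tx":-36,"ty":76,"tz":0,"wx":0,"wy":0,"wz":-0.01,"gripper":0.4},
  {"tx":-43,"ty":110,"tz":0,"wx":0,"wy":0,"wz":-0.02,"gripper":0.4},
  {"tx":-43,"ty":145,"tz":0,"wx":0,"wy":0,"wz":-0.02,"gripper":0.4},
])

```text
time: 21.48
position: [0.5957, 0.1224, 0.1201]
tool_rot: [2.204, 2.238, -0.001]
ft_force: [0.8, -0.7, -1.7]
grip_width: 0.587
grip_force: 25.0
```

jog_arm([
  {"tx":0,"ty":25,"tz":0,"wx":0,"wy":0,"wz":0,"gripper":0.4},
  {"tx":0,"ty":44,"tz":5,"wx":0,"wy":0,"wz":0,"gripper":0.4},
  {"tx":0,"ty":47,"tz":20,"wx":0,"wy":0,"wz":0,"gripper":0.4},
  {"tx":0,"ty":47,"tz":40,"wx":0,"wy":0,"wz":0,"gripper":0.4},
  {"tx":0,"ty":47,"tz":52,"wx":0,"wy":0,"wz":0,"gripper":0.4},
])

```text
time: 21.9
position: [0.6395, 0.1254, 0.0647]
tool_rot: [-2.201, -2.238, 0.006]
ft_force: [-0.3, 0.3, -2.4]
grip_width: 0.588
grip_force: 25.0
```

jog_arm([
  {"tx":0,"ty":0,"tz":3,"wx":0,"wy":0,"wz":0,"gripper":0.4},
  {"tx":0,"ty":0,"tz":3,"wx":0,"wy":0,"wz":0,"gripper":0.4},
  {"tx":0,"ty":0,"tz":3,"wx":0,"wy":0,"wz":0,"gripper":0.4},
  {"tx":0,"ty":0,"tz":3,"wx":0,"wy":0,"wz":0,"gripper":0.4},
  {"tx":0,"ty":0,"tz":3,"wx":0,"wy":0,"wz":0,"gripper":0.4},
])

```text
time: 22.32
position: [0.6424, 0.126, 0.066]
tool_rot: [2.202, 2.24, 0.003]
ft_force: [0.4, -0.9, -2.5]
grip_width: 0.585
grip_force: 25.0
```

```bash
python3 -c "
from h import *
plan(.6423,.1238,.0455,.017)"
```

```text
t 22.32 pos [0.6424 0.126  0.066 ] shift [-2.2 -0.1 20.5] turn [ 0.002 -0.001  0.   ] gw 0.585 F [ 0.4 -0.9 -2.5]
```

jog_arm([
  {"tx":-2,"ty":0,"tz":6,"wx":0,"wy":0,"wz":0,"gripper":0.4},
  {"tx":-2,"ty":0,"tz":12,"wx":0,"wy":0,"wz":0,"gripper":0.4},
  {"tx":-2,"ty":0,"tz":16,"wx":0,"wy":0,"wz":0,"gripper":0.4},
  {"tx":-2,"ty":0,"tz":19,"wx":0,"wy":0,"wz":0,"gripper":0.4},
  {"tx":-2,"ty":0,"tz":19,"wx":0,"wy":0,"wz":0,"gripper":0.4},
])

```text
time: 22.73
position: [0.6416, 0.1235, 0.0456]
tool_rot: [-2.202, -2.24, 0.001]
ft_force: [-2.1, -0.2, 2.2]
grip_width: 0.584
grip_force: 25.0
```

jog_arm([
  {"tx":0,"ty":0,"tz":1,"wx":0,"wy":0,"wz":0,"gripper":0.4},
  {"tx":0,"ty":0,"tz":1,"wx":0,"wy":0,"wz":0,"gripper":0.4},
  {"tx":0,"ty":0,"tz":2,"wx":0,"wy":0,"wz":0,"gripper":0.4},
  {"tx":0,"ty":0,"tz":2,"wx":0,"wy":0,"wz":0,"gripper":0.4},
  {"tx":0,"ty":0,"tz":2,"wx":0,"wy":0,"wz":0,"gripper":0.4},
])

```text
time: 23.15
position: [0.6416, 0.1235, 0.0455]
tool_rot: [-2.202, -2.239, -0.0]
ft_force: [-5.4, -0.7, 11.3]
grip_width: 0.589
grip_force: 25.0
```

jog_arm([
  {"tx":0,"ty":0,"tz":-1,"wx":0,"wy":0,"wz":0,"gripper":1},
  {"tx":0,"ty":0,"tz":-1,"wx":0,"wy":0,"wz":0,"gripper":1},
  {"tx":0,"ty":0,"tz":-1,"wx":0,"wy":0,"wz":0,"gripper":1},
  {"tx":0,"ty":0,"tz":-1,"wx":0,"wy":0,"wz":0,"gripper":1},
  {"tx":0,"ty":0,"tz":-1,"wx":0,"wy":0,"wz":0,"gripper":1},
])

```text
time: 23.57
position: [0.6417, 0.1237, 0.0443]
tool_rot: [2.202, 2.24, -0.0]
ft_force: [0.7, 0.1, -0.2]
grip_width: 0.882
grip_force: 0.0
```

jog_arm([
  {"tx":0,"ty":0,"tz":-10,"wx":0,"wy":0,"wz":0,"gripper":1},
  {"tx":0,"ty":0,"tz":-35,"wx":0,"wy":0,"wz":0,"gripper":1},
  {"tx":0,"ty":0,"tz":-75,"wx":0,"wy":0,"wz":0,"gripper":1},
  {"tx":0,"ty":0,"tz":-110,"wx":0,"wy":0,"wz":0,"gripper":1},
  {"tx":0,"ty":0,"tz":-140,"wx":0,"wy":0,"wz":0,"gripper":1},
])

```text
time: 23.98
position: [0.6424, 0.1234, 0.188]
tool_rot: [2.202, 2.239, 0.003]
ft_force: [0.7, 0.2, 0.4]
grip_width: 0.999
grip_force: 0.0
```

jog_arm([
  {"tx":0,"ty":-35,"tz":-5,"wx":0,"wy":0,"wz":0,"gripper":1},
  {"tx":0,"ty":-70,"tz":-10,"wx":0,"wy":0,"wz":0,"gripper":1},
  {"tx":0,"ty":-105,"tz":-15,"wx":0,"wy":0,"wz":0,"gripper":1},
  {"tx":0,"ty":-130,"tz":-20,"wx":0,"wy":0,"wz":0,"gripper":1},
  {"tx":0,"ty":-130,"tz":-20,"wx":0,"wy":0,"wz":0,"gripper":1},
])

```text
time: 24.4
position: [0.5083, 0.1218, 0.2061]
tool_rot: [-2.198, -2.24, -0.003]
ft_force: [0.7, -0.3, 0.8]
grip_width: 0.999
grip_force: 0.0
```

```bash
python3 -c "
from h import *
a=vision.get_image('top')['color'][90:270,170:450];b=vision.get_image('side')['color'][110:310,230:480]
cv2.imwrite('pics/f.png',np.vstack([cv2.resize(a,(420,270)),cv2.resize(b,(420,330))]))"
```

```text
(no output)
```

View pics/f.png

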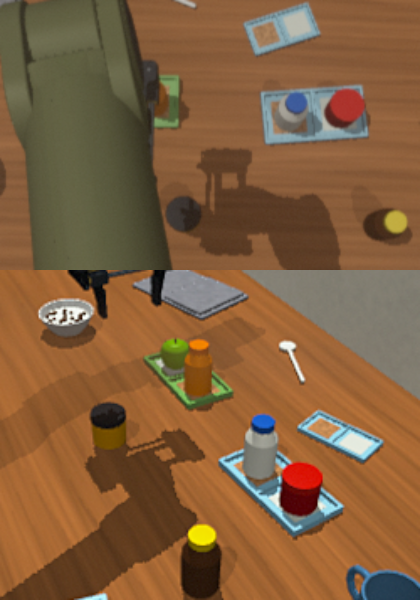

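All four items stand upright in their wells, and the robot is clear of everything. Handing in.

```bash
python3 -c "
from h import *
print(ctrl.close_job())"
```

```text
the job is handed in; nothing more can be done
None
```

The milk and jam are on the blue tray and the juice and apple on the green tray, each upright in its well. The job was handed in at about 24.5 s; no verdict came back.

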